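# Tare the cup, then weigh a cell

## Task

Weigh the longer of the two battery cells. Set the empty metal cup on the scale so that its foot drops fully home into the round recess of the weighing plate (the plate sits loosely, a few mm off centre, so find the recess by feel), let go of it, hold the large oblong tare key pressed well down for a good second, and only then take the long cell from its caddy and stand it upright in the cup. The load cell and the key are delicate, so feel your way in and never press on the scale, directly or through the cup, with more than about 10 N; do not press the small round power key, do not tare again with the cell in the cup, do not push the scale out of its place, and leave the short cell, the small jar and the battery tester alone.

Things in the scene. Friction and masses are not known exactly. Their poses are not given: they have to be found in the camera images.
- cup_foot (a point): Centre of the underside of the cup. The cup stands on a turned round foot of 48 mm diameter, which forms its lowest 8 mm; its inner floor is 9 mm above this point, 50 mm across. z up along the cup's axis.
- cup_mid (a point): Centre of the empty metal cup, half-way up, 14 mm above its underside: round, open, 28 mm tall, 62 mm outside diameter from 9 mm above its underside up to the rim, walls 3 mm, about 90 g. Grip it round the outside, across the 62 mm. It stands on the dark mat left or right of the scale.
- scale: The bench scale: a low pale box 146 x 126 mm (x, y), 30 mm tall, 1.6 kg, standing loose on rubber feet on a dark mat 4 mm thick; origin at the centre of its underside, x to its back, z up. On top, centred about 20 mm behind its middle, is its round metal weighing plate (96 mm across, face 43 mm above the underside). Display and two keys lie along its front edge.
- seat (a point): Nominal centre of the plate's recess, at its floor, fixed to the case: the plate sits loosely on its mounts, so the real recess lies up to 4 mm off in x and in y. Recess: 50.4 mm across, 4 mm deep, sharp edge (the 48 mm foot has 1.2 mm to spare all round). A foot not over it stands on the face, 4 mm too high; slide it about under 2 to 4 N until it drops.
- platter (a joint): How far the weighing plate is pushed down, m: 0 is unloaded, 0.004 the hard stop. It starts to sink at about 1 N, then 1 mm for every 4 N.
- tare_top (a point): Centre of the top of the tare key: the large oblong key (20 x 26 mm) at the right front of the scale, 8 mm proud of the case, 72 mm in front of and 37 mm to the right of the plate's nominal centre. Press straight down, for instance with the closed fingertips.
- tare_key (a joint): How far the tare key is pressed in, m: 0 is up, 0.004 is the end stop. It takes 1.5 N to start and 2.5 N more for every mm, 11.5 N at the stop; it counts as pressed beyond 0.0015 (5.3 N). Springs back.
- power_key (a joint): How far the small round power key (13 mm across, left front of the scale, 81 mm from the tare key) is pressed in, m: leave it at 0.
- cell_mid (a point): Centre of the long battery cell, half-way up: an upright cylinder 18.4 mm in diameter, 65 mm tall, about 47 g, in an end pocket of a black three-pocket caddy (28.5 x 73.5 mm, 15 mm tall, floor 3 mm). It lifts straight out. Gripped 15 mm above its centre, the fingers stay above the cup's rim (19 mm above the cup's inner floor) when it is put down.
- cell_foot (a point): Centre of the underside of the long cell.
- cell: The long cell; origin at the centre of its underside.
- cup: The cup; origin at the centre of its underside, as cup_foot.
- short_cell: The short battery cell, same diameter, 35 mm tall, in the other end pocket of the caddy, 47 mm from the long one; origin at the centre of its underside. To be left where it is.
- paste_jar: A small screw-cap jar, 37 mm diameter, 46 mm tall, on the bench behind the mat on the right; origin under its centre. To be left alone.
- tester: A flat battery tester in a white shell, 100 x 82 x 24 mm, at the far left; origin under its centre. To be left alone.

How it is judged:
On the way, in this order (a step that is already met when the one before it is completed fails the run):
1. the empty cup is home in the recess of the weighing plate and let go (horizontal distance between cup_foot and seat below 0.008 m and z of cup_foot in the frame of seat below 0.0015 m and angle between cup_foot's own z axis and vertical below 0.05 rad and contact force between the fingers and cup below 0.1 N and contact force between cell and cup below 0.05 N), for 0.3 s.
2. the tare key is held down at least 1.5 mm for 0.8 s with only the empty, seated cup on the plate (all of step 1 and value of joint tare_key above 0.0015 m), for 0.8 s.
At the end, for the whole second after the job is handed in: The cup's foot is down in the recess (at most 1.5 mm above its floor, cup upright within 0.05 rad), the long cell stands in the cup (underside within 3.5 mm of the cup's floor, upright within 0.12 rad), the tare key is up again, and all is at rest (horizontal distance between cup_foot and seat below 0.008 m and z of cup_foot in the frame of seat below 0.0015 m and angle between cup_foot's own z axis and vertical below 0.05 rad and horizontal distance between cell_foot and cup_foot below 0.025 m and z of cell_foot in the frame of cup_foot below 0.0125 m and angle between cell_mid's own z axis and vertical below 0.12 rad and value of joint tare_key below 0.001 m and linear speed of each of cell, cup below 0.02 m/s); the robot touches nothing.
It fails at once if the scale, its plate or its keys are pressed with more than 12 N by the gripper or through the cup (contact force between any of the arm, cup and scale above 12 N).
It fails at once if the power key is pressed (value of joint power_key above 0.001 m).
It fails at once if the tare key is pressed with the cell in the cup (value of joint tare_key above 0.001 m and contact force between cell and cup above 0.05 N).
It fails at once if the scale is pushed more than 15 mm (distance of scale from where it was at the start of the episode above 0.015 m).
It fails at once if the short cell, the jar or the tester is moved more than 20 mm (distance of any of short_cell, paste_jar, tester from where it was at the start of the episode above 0.02 m).
It also fails if it takes over 72 s, if anything falls off the work surface, if the arm or the gripper's body presses on something with over 40 N, if the wrist force passes 120 N, or if a joint passes its speed limit or range.

## Robot

A 6-joint arm with a two-finger parallel gripper is mounted at the origin on a cart in front of the work surface, level with it; the furniture and walls round the work are solid. World frame = base frame: x ahead of the robot, y to its left, z up, the work surface at z = 0. Lengths are in m, angles in rad, forces in N, time in s.
With the tool pointing down it reaches from about 0.275 to 0.975 m from the base axis. Payload 8.4 kg.
Tool frame: the origin (TCP) lies between the finger pads; the fingertips stand 25 mm ahead of it and the grasp point (between the pads) lies 6 mm ahead of it (r.tip_extent is the distance from the TCP to the fingertips, in m); z points along the fingers, y is the line along which they close (so a half turn about z gives the same grasp; the last joint's range is limited). The gripper opens to 92 mm and grips with 3 to 60 N. Pads are 20 mm wide; open, the fingers measure 128 mm over their backs; the gripper's body (75 mm by 189 mm) begins 69 mm behind the grasp point.
Start: joints at [1.156, 0.353, 1.633, -0, 1.155, -0.002], TCP at [0.251, 0.573, 0.24] pointing down, gripper open.
Joint ranges: [-2.63, 2.63], [-0.92, 2.1], [0.06, 2.66], [-1.3, 4.44], [0, 2.69], [-3.02, 3.02]. Speed limits (rad/s): [2.22, 2.22, 2.79, 3.14, 3.14, 3.14].

## Interface

Orientations are given as a unit quaternion [w, x, y, z].
In Python, from plant import r, vision gives the robot as it stands.
- The arm moves only by the tool jog_arm, never from a script. Its argument "steps" is a list of rows, each a list of 3 entries, a list of its own where there are three numbers: the finger opening in mm, from 0 to 91.9, then the shift along the tool's x, y, z in mm, then the turn, a rotation vector about the tool's x, y, z in degrees. A call has 1 to 10 rows; each row is the pose to reach, as a shift and turn from the pose commanded when the call began, along the tool's axes at that moment; what a row does not reach only later rows make up. A row lasts 1/8 s, in which the tool goes at most 62.5 mm and 10.7 degrees, less where a joint would pass 70% of its speed; a pose out of reach is approached as far as the arm can. A call with a gripper value outside its range is refused whole. The fingers move at their own pace and stop on an object; the grip force is fixed at half the most. Time passes only in rows, so rows that repeat a pose let the fingers close. It gives the time, the measured TCP pose, the force, the opening and the grip force at its end, in the units of the state.
- r.observe(): the state, without advancing time (a new reading comes with each control period).
- vision.read_camera(name): name is "scene" or "side" or "wrist"; returns a dict with "frame" (480x640x3 uint8, red, green, blue), "camera_matrix" (3x3 intrinsics, pixels), "camera_from_world" (4x4, takes a point from world to camera coordinates); the wrist camera has in their place "T_tool_cam" (4x4, takes a point from camera to tool coordinates, whose origin is the TCP and whose axes are the flange's). Camera axes: x right, y down, z forward; pixel columns grow to the right and rows downward; lengths in m; the calibration is good to about 2 mm. A picture is of the moment at which its call begins: read the wrist's pose just before it. There is no depth.
- r.finish_job(): hands the job in; it is judged then, once.
Trained networks look in a picture, given as the dict that the camera call returned (one of the last four; its "shot" number tells which), for a name from the list of things; names that differ only in an ending like _2 or _b are one class to them, and where a whole thing is asked for, a point or a joint stands for the part that bears it (a point fixed in the world has none). Each returns a list of dicts, best first, with "p" (0 to 1); they miss things now and then, are a little off and sometimes report something else, mostly with a low value. They report only what shows in the picture. A call takes as long as a camera call.
- vision.masks_of(picture, thing): "region" (480x640 bool, what is visible of it).
- vision.place_of(picture, thing): "position" ([x, y, z] in m, in world coordinates, good to about 4 mm: a listed point, or the origin of a listed thing).
The state is a dict: "t": time; "q": joint angles; "joint_velocities": joint speeds; "joint_efforts": joint torques, N m; "tcp_pos": TCP position; "tool_rot": TCP orientation; "ft_force": force on the tool from outside, world axes, zero at the start; "ft_torque": the same for the moment, N m; "gripper_width": finger opening in m; "grasp_force": force on a finger pad.
Only numpy, scipy, OpenCV 4.12 (cv2) and the standard library are available. Lean on these libraries where they do the work, as an engineer would, in place of code of your own. Each camera call takes 0.05 s, during which the arm holds its last target. There are 200 camera calls.

## Working session

There is one attempt and no reset: what is moved stays moved. The work goes in short steps, Python scripts to look and compute and a tool call to move; the robot and the scene stay as the last step left them, time stands still between calls to the robot, and variables do not carry over. Pictures are saved under pics/ and viewed, at most 10 in all, crops included, and the job is handed in when it is done.

Besides the shell and the picture viewer there is one more tool, called by a JSON object that holds its "fn" and its "kwargs". jog_arm: Moves the arm, as the interface text tells. Its arguments: {"type":"object","properties":{"steps":{"type":"array"}},"required":["steps"]}

```bash
mkdir -p pics; cat > h.py <<'E'
import numpy as np, cv2
from plant import r, vision
def shot(n,f=None):
    p=vision.read_camera(n)
    if f: cv2.imwrite('pics/'+f,cv2.cvtColor(p['frame'],cv2.COLOR_RGB2BGR))
    return p
def find(p,*names):
    for t in names:
        for d in vision.place_of(p,t)[:2]: print(t,np.round(d['position'],4),round(d['p'],2))
E
python3 - <<'E'
from h import *
o=r.observe();print({k:np.round(v,3) for k,v in o.items()},r.tip_extent)
a=shot('scene','s1.png');
N=['cup_foot','scale','seat','tare_top','cell_mid','short_cell','paste_jar','tester']
find(a,*N)
b=shot('side','d1.png');print();find(b,*N)
im=np.hstack([cv2.imread('pics/s1.png'),cv2.imread('pics/d1.png')]);cv2.imwrite('pics/j.png',cv2.resize(im,(800,300),interpolation=cv2.INTER_AREA))
E
```

```text
{'t': np.float64(0.0), 'q': array([ 1.156,  0.354,  1.634, -0.   ,  1.155, -0.002]), 'joint_velocities': array([-0.,  0., -0., -0., -0.,  0.]), 'joint_efforts': array([ 1.0000e-03, -5.9383e+01, -3.3421e+01,  7.0000e-02,  2.4000e-02,
       -0.0000e+00]), 'tcp_pos': array([0.251, 0.572, 0.239]), 'tool_rot': array([-0.   ,  0.205,  0.979, -0.001]), 'ft_force': array([-0.182,  0.804,  0.237]), 'ft_torque': array([0.015, 0.025, 0.027]), 'grasp_force': np.float64(0.0), 'gripper_width': np.float64(0.092)} 0.025
scale [ 4.843e-01  2.257e-01 -2.000e-04] 0.79
seat [0.5068 0.2274 0.0431] 0.89
short_cell [0.4961 0.3412 0.0079] 0.72
paste_jar [ 0.5995 -0.0193  0.0006] 0.37
tester [0.4924 0.3417 0.0076] 0.39

cup_foot [0.5196 0.008  0.0067] 0.97
scale [0.48   0.2328 0.0059] 0.89
seat [0.5078 0.2261 0.0439] 0.83
tare_top [0.4254 0.1968 0.041 ] 0.68
cell_mid [0.4929 0.3922 0.0418] 0.79
short_cell [0.4994 0.3416 0.006 ] 0.57
paste_jar [ 0.5981 -0.0212  0.0018] 0.5
tester [0.3959 0.5155 0.0017] 0.61
```

View pics/j.png

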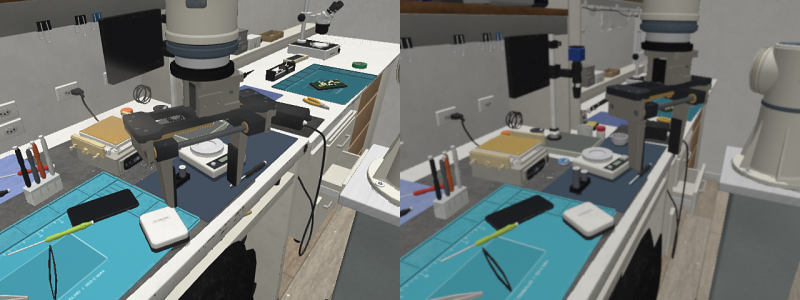

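The clear view is half hidden by the arm. The scale is about centre (0.48, 0.23), with the cup to its right (y≈0.01) and the caddy to its left. I'm moving above the cup.

{"fn": "jog_arm", "kwargs": {"steps": [[91,[-155,-136,0],[0,0,-10]],[91,[-155,-136,0],[0,0,-10]],[91,[-155,-136,0],[0,0,-10]],[91,[-310,-272,0],[0,0,-20]],[91,[-310,-272,0],[0,0,-20]],[91,[-310,-272,0],[0,0,-20]],[91,[-463,-409,0],[0,0,-23.6]],[91,[-463,-409,0],[0,0,-23.6]],[91,[-463,-409,0],[0,0,-23.6]],[91,[-463,-409,0],[0,0,-23.6]]]}}

```text
t: 2.15
tcp_pos: [0.5115, 0.01, 0.2399]
tool_rot: [0.0, 0.001, 1.0, 0.0]
ft_force: [0.7, 0.7, 0.0]
gripper_width: 0.0909
grasp_force: 0.0
```

```bash
cat >> h.py <<'E'
from scipy.spatial.transform import Rotation as R
N=['cup_foot','cup_mid','scale','seat','tare_top','cell_mid','cell_foot','short_cell','paste_jar','tester']
def wpix(p,o,uv,z):
    """wrist pixel -> world at height z"""
    K=p['camera_matrix'];T=p['T_tool_cam'];q=o['tool_rot'];Rw=R.from_quat([q[1],q[2],q[3],q[0]]).as_matrix()
    d=Rw@T[:3,:3]@np.linalg.solve(K,[uv[0],uv[1],1]);c=Rw@T[:3,3]+o['tcp_pos']
    return c+d*(z-c[2])/d[2]
def axes(o):
    q=o['tool_rot'];return R.from_quat([q[1],q[2],q[3],q[0]]).as_matrix()
def todo(o,tgt):
    """tool-frame shift in mm to bring tcp to tgt"""
    return np.round(axes(o).T@(np.array(tgt)-o['tcp_pos'])*1000,1)
E
python3 - <<'E'
from h import *
for n in ('scene','side','wrist'):
    o=r.observe();p=shot(n,n+'2.png');print(n);find(p,*N)
print(o['tcp_pos'],o['tool_rot'],p['T_tool_cam'].round(3),o['ft_force'],o['q'])
E
```

```text
scene
cup_foot [0.5156 0.0102 0.0019] 0.77
cup_mid [0.5104 0.0083 0.0168] 0.97
scale [ 0.4857  0.2247 -0.0005] 0.97
scale [0.5158 0.0097 0.0046] 0.62
seat [0.5045 0.2282 0.0415] 0.65
tare_top [0.4923 0.344  0.0054] 0.54
tare_top [0.4273 0.1994 0.0408] 0.53
cell_mid [0.4924 0.3938 0.0404] 0.89
cell_foot [0.4957 0.3899 0.0096] 0.66
short_cell [0.4936 0.3421 0.0073] 0.61
short_cell [0.4921 0.3939 0.0048] 0.42
paste_jar [ 0.5982 -0.0203 -0.0013] 0.71
tester [0.4003 0.5181 0.0045] 0.96
side
cup_foot [0.5156 0.0041 0.008 ] 0.83
cup_mid [0.5076 0.0089 0.0188] 0.81
scale [0.4823 0.2313 0.0024] 0.83
seat [0.5047 0.2235 0.0405] 0.55
seat [0.4892 0.3958 0.042 ] 0.24
tare_top [0.4255 0.2012 0.042 ] 0.51
cell_mid [0.4926 0.3938 0.0422] 0.72
cell_foot [0.4909 0.389  0.0046] 0.75
short_cell [0.498  0.3393 0.003 ] 0.67
short_cell [4.004e-01 5.157e-01 2.000e-04] 0.66
paste_jar [ 5.977e-01 -1.800e-02  5.000e-04] 0.86
tester [0.3995 0.5148 0.0035] 0.61
wrist
cup_foot [ 0.5125  0.001  -0.0008] 0.91
cup_foot [0.5135 0.0093 0.0194] 0.44
cup_mid [0.5147 0.0078 0.0197] 0.82
scale [0.4846 0.2266 0.0048] 0.83
seat [0.5043 0.2263 0.0442] 0.74
tare_top [0.4238 0.2033 0.0396] 0.94
cell_mid [0.5106 0.0078 0.018 ] 0.35
paste_jar [ 0.5959 -0.0177  0.0048] 0.56
[0.51076373 0.01207778 0.23958225] [-1.05903125e-05  5.13245917e-04  9.99999868e-01  7.11175994e-06] [[-0.    -0.961 -0.277  0.079]
 [ 1.    -0.     0.     0.001]
 [-0.    -0.277  0.961 -0.144]
 [ 0.     0.     0.     1.   ]] [-0.29288776 -0.46847284 -1.21489851] [ 2.06965374e-02  1.75151022e-01  1.87389951e+00  1.65232812e-05
  1.09256299e+00 -1.54908090e+00]
```

View pics/wrist2.png

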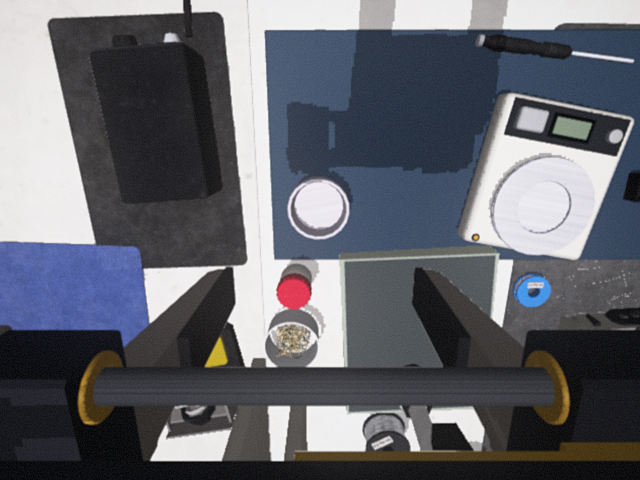

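View pics/scene2.png

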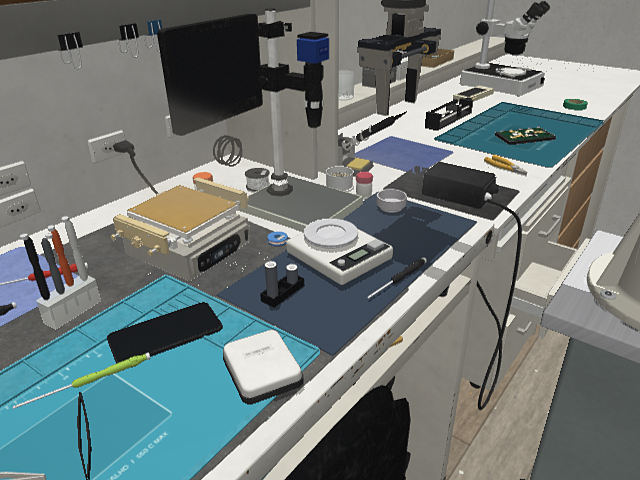

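The wrist picture shows the cup rim at (319,208), the recess at about (544,206), the tare key at (533,120), and the round power key at (616,136). The scale is yawed by about 15–20°.

```bash
python3 - <<'E'
from h import *
o=r.observe();p=shot('wrist')
f=lambda uv,z:wpix(p,o,uv,z).round(4)
# cup rim ellipse via mask
def ell(n):
    m=vision.masks_of(p,n)[0]['region'].astype(np.uint8)
    c=max(cv2.findContours(m,0,1)[0],key=cv2.contourArea);return cv2.fitEllipse(c)
e=ell('cup');print(e);C=f((319,208),.032);print('cup',C,f((289,208),.032),f((349,208),.032))
s=f((544,206),.047);t=f((533,120),.042);w=f((616,136),.038);pl=f((544,205),.047)
print('recess',s,'plate',pl,'tare',t,'power',w,np.linalg.norm(t[:2]-w[:2]))
y=np.degrees(np.arctan2(*(w-t)[[0,1]]));print('axis tare->power angle from y:',y)
print(todo(o,[C[0],C[1],.12]),o['tcp_pos'])
m=vision.masks_of(p,'scale')[0]['region'].astype(np.uint8)
im=p['frame'][80:270,440:640];cv2.imwrite('pics/c.png',cv2.cvtColor(cv2.resize(im,None,fx=3,fy=3,interpolation=3),4))
E
```

```text
((318.2564392089844, 207.898681640625), (59.519073486328125, 61.11236572265625), 173.03619384765625)
cup [0.5103 0.0092 0.032 ] [ 0.5103 -0.0206  0.032 ] [0.5103 0.0389 0.032 ]
recess [0.5053 0.2228 0.047 ] plate [0.5043 0.2226 0.047 ] tare [0.4271 0.2027 0.042 ] power [0.4413 0.2838 0.038 ] 0.08233377192865636
axis tare->power angle from y: 9.931386600690077
[  0.4  -2.9 119.6] [0.51073359 0.01213546 0.23957496]
```

View pics/c.png

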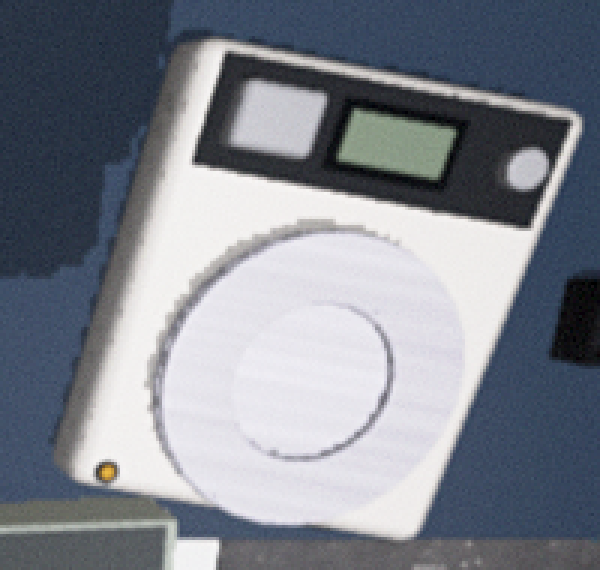

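{"fn": "jog_arm", "kwargs": {"steps": [[91,[0,-3,60],[0,0,0]],[91,[0,-3,120],[0,0,0]],[91,[0,-3,160],[0,0,0]],[91,[0,-3,185],[0,0,0]],[91,[0,-3,200],[0,0,0]],[91,[0,-3,202],[0,0,0]],[91,[0,-3,202],[0,0,0]],[91,[0,-3,202],[0,0,0]]]}}

```text
t: 4.95
tcp_pos: [0.5115, 0.0091, 0.0386]
tool_rot: [0.001, 0.0, 1.0, 0.0]
ft_force: [0.4, -0.6, 0.6]
gripper_width: 0.0914
grasp_force: 0.0
```

```bash
python3 - <<'E'
from h import *
o=r.observe();p=shot('wrist','w3.png');find(p,'cup_mid','cup_foot');print(o['tcp_pos'],o['ft_force'])
E
```

```text
cup_mid [0.5143 0.0085 0.018 ] 0.71
cup_foot [0.5128 0.0033 0.0051] 0.92
[0.51152483 0.00913612 0.03858126] [ 0.38405997 -0.59228283  0.57557357]
```

View pics/w3.png

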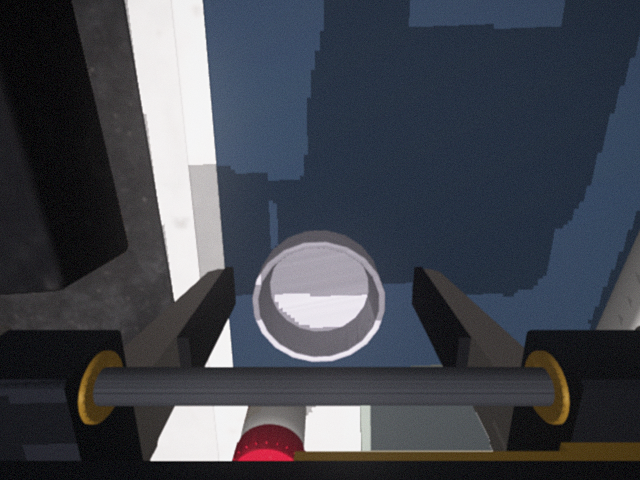

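The cup sits centred between the open fingers (rim centre about (319,300)), so I'm closing on it.

{"fn": "jog_arm", "kwargs": {"steps": [[91,[0,0,1],[0,0,0]],[60,[0,0,1],[0,0,0]],[55,[0,0,1],[0,0,0]],[55,[0,0,1],[0,0,0]],[55,[0,0,1],[0,0,0]],[55,[0,0,1],[0,0,0]],[55,[0,0,1],[0,0,0]]]}}

```text
t: 5.98
tcp_pos: [0.5108, 0.0091, 0.0366]
tool_rot: [-0.0, 0.0, 1.0, -0.0]
ft_force: [0.4, 0.2, -1.3]
gripper_width: 0.061
grasp_force: 30.0
```

```bash
python3 - <<'E'
from h import *
o=r.observe();p=shot('wrist');print(o['tcp_pos'],wpix(p,o,(319,300),.032))
e=[vision.masks_of(p,'cup')[0]['region']];ys,xs=np.where(e[0]);print(xs.min(),xs.max(),ys.min(),ys.max())
print(o['gripper_width'],o['grasp_force'])
for v in (ys.max(),): print(wpix(p,o,(319,v),.032))
E
```

```text
[0.51075034 0.00911283 0.03656833] [0.50748978 0.00841546 0.032     ]
256 390 232 365
0.0610169266885461 29.99984346795827
[0.54178598 0.00826037 0.032     ]
```

{"fn": "jog_arm", "kwargs": {"steps": [[55,[0,0,-40],[0,0,0]],[55,[0,0,-90],[0,0,0]],[55,[1,55,-90],[0,0,0]],[55,[2,110,-90],[0,0,0]],[55,[3,165,-90],[0,0,0]],[55,[4,200,-90],[0,0,0]],[55,[4,214,-90],[0,0,0]],[55,[4,214,-70],[0,0,0]],[55,[4,214,-55],[0,0,0]],[55,[4,214,-50],[0,0,0]]]}}

```text
t: 7.32
tcp_pos: [0.5063, 0.2222, 0.0854]
tool_rot: [-0.001, 0.001, 1.0, -0.0]
ft_force: [0.4, 0.8, -0.7]
gripper_width: 0.0612
grasp_force: 30.0
```

{"fn": "jog_arm", "kwargs": {"steps": [[55,[0,0,0],[0,0,0]],[55,[0,0,2],[0,0,0]],[55,[0,0,3],[0,0,0]],[55,[0,0,3],[0,0,0]]]}}

```text
t: 7.82
tcp_pos: [0.5071, 0.2231, 0.0838]
tool_rot: [0.0, 0.0, 1.0, 0.0]
ft_force: [0.5, 0.7, -1.2]
gripper_width: 0.0611
grasp_force: 30.0
```

```bash
python3 - <<'E'
from h import *
o=r.observe();p=shot('wrist','w4.png');find(p,'cup_foot','seat','tare_top');print(o['tcp_pos'],o['ft_force'],o['gripper_width'])
E
```

```text
cup_foot [0.5089 0.2176 0.0483] 0.93
tare_top [0.4265 0.2052 0.0443] 0.82
[0.50707261 0.22314986 0.08379733] [ 0.54745527  0.74837928 -1.21764692] 0.061116508669423905
```

View pics/w4.png

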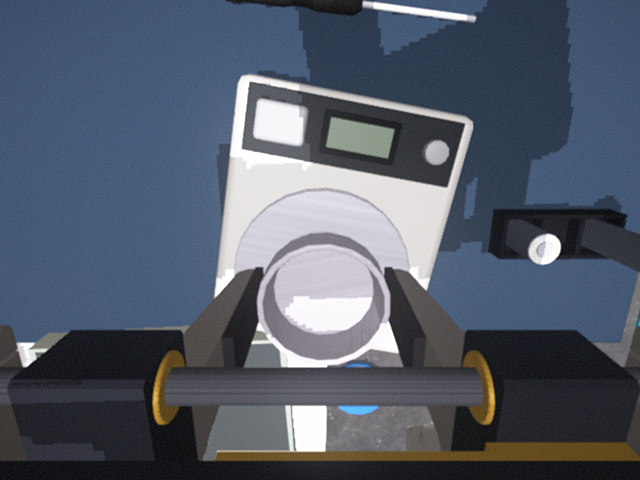

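The cup is held above the plate, roughly centred on it (cup at about (323,300), plate edges at 235 and 410). I'm feeling down.

{"fn": "jog_arm", "kwargs": {"steps": [[55,[0,0,1],[0,0,0]],[55,[0,0,2],[0,0,0]],[55,[0,0,3],[0,0,0]],[55,[0,0,3.5],[0,0,0]],[55,[0,0,3.5],[0,0,0]]]}}

```text
t: 8.65
tcp_pos: [0.5069, 0.2231, 0.08]
tool_rot: [-0.0, 0.0, 1.0, -0.0]
ft_force: [-0.1, 0.6, -0.5]
gripper_width: 0.0608
grasp_force: 30.0
```

{"fn": "jog_arm", "kwargs": {"steps": [[55,[0,0,0.5],[0,0,0]],[55,[0,0,0.5],[0,0,0]]]}}

```text
t: 8.9
tcp_pos: [0.507, 0.2231, 0.0796]
tool_rot: [0.0, 0.0, 1.0, -0.0]
ft_force: [-0.2, 0.4, -1.1]
gripper_width: 0.0611
grasp_force: 30.0
```

{"fn": "jog_arm", "kwargs": {"steps": [[55,[0,0,0.5],[0,0,0]],[55,[0,0,0.5],[0,0,0]]]}}

```text
t: 9.15
tcp_pos: [0.507, 0.2231, 0.0791]
tool_rot: [-0.0, 0.0, 1.0, -0.0]
ft_force: [-0.4, 0.7, 0.9]
gripper_width: 0.0609
grasp_force: 30.0
```

{"fn": "jog_arm", "kwargs": {"steps": [[55,[0,0,0.5],[0,0,0]],[55,[0,0,0.5],[0,0,0]]]}}

```text
t: 9.4
tcp_pos: [0.5068, 0.2231, 0.0785]
tool_rot: [-0.0, 0.0, 1.0, -0.0]
ft_force: [-0.7, -1.0, -1.4]
gripper_width: 0.0607
grasp_force: 30.0
```

```bash
python3 - <<'E'
from h import *
F=[]
for i in range(4):
    o=r.observe();F.append(o['ft_force']);shot('wrist')
print(np.mean(F,0),o['tcp_pos'],o['ft_torque'])
E
```

```text
[-0.30878616 -0.66630924 -0.95354817] [0.50683502 0.22304218 0.07850507] [-0.1300974   0.14049828  0.03016987]
```

{"fn": "jog_arm", "kwargs": {"steps": [[55,[0,0,0.5],[0,0,0]],[55,[0,0,0.5],[0,0,0]]]}}

```text
t: 9.85
tcp_pos: [0.5069, 0.2231, 0.078]
tool_rot: [-0.0, 0.0, 1.0, -0.0]
ft_force: [-0.6, -1.1, 0.4]
gripper_width: 0.061
grasp_force: 30.0
```

{"fn": "jog_arm", "kwargs": {"steps": [[55,[0,0,0.5],[0,0,0]],[55,[0,0,0.5],[0,0,0]]]}}

```text
t: 10.1
tcp_pos: [0.5069, 0.2231, 0.0775]
tool_rot: [-0.0, 0.0, 1.0, -0.0]
ft_force: [-1.5, -0.4, -0.2]
gripper_width: 0.0608
grasp_force: 30.0
```

{"fn": "jog_arm", "kwargs": {"steps": [[55,[0,0,0.5],[0,0,0]],[55,[0,0,0.5],[0,0,0]]]}}

```text
t: 10.35
tcp_pos: [0.5069, 0.2231, 0.077]
tool_rot: [-0.0, 0.0, 1.0, -0.0]
ft_force: [-0.7, -1.7, -0.1]
gripper_width: 0.0609
grasp_force: 30.0
```

No face contact, so it's going into the recess. I'm carrying on to the floor.

{"fn": "jog_arm", "kwargs": {"steps": [[55,[0,0,0.5],[0,0,0]],[55,[0,0,1.0],[0,0,0]],[55,[0,0,1.0],[0,0,0]]]}}

```text
t: 10.72
tcp_pos: [0.5069, 0.223, 0.076]
tool_rot: [-0.0, 0.0, 1.0, -0.0]
ft_force: [-1.0, -1.8, 1.1]
gripper_width: 0.0613
grasp_force: 30.0
```

{"fn": "jog_arm", "kwargs": {"steps": [[55,[0,0,0.5],[0,0,0]],[55,[0,0,0.5],[0,0,0]]]}}

```text
t: 10.98
tcp_pos: [0.5069, 0.2231, 0.0755]
tool_rot: [-0.0, 0.0, 1.0, -0.0]
ft_force: [-1.6, -2.9, 2.5]
gripper_width: 0.0607
grasp_force: 30.0
```

{"fn": "jog_arm", "kwargs": {"steps": [[55,[0,0,0.5],[0,0,0]],[55,[0,0,0.5],[0,0,0]]]}}

```text
t: 11.22
tcp_pos: [0.5069, 0.223, 0.0751]
tool_rot: [-0.0, 0.0, 1.0, -0.0]
ft_force: [-1.6, -2.1, 1.7]
gripper_width: 0.061
grasp_force: 30.0
```

{"fn": "jog_arm", "kwargs": {"steps": [[55,[0.5,-0.5,0],[0,0,0]],[55,[0.5,-0.7,0],[0,0,0]],[55,[0.5,-0.7,0],[0,0,0]]]}}

```text
t: 11.6
tcp_pos: [0.5068, 0.2228, 0.0753]
tool_rot: [0.0, 0.001, 1.0, 0.0]
ft_force: [-1.4, 0.9, 1.9]
gripper_width: 0.0609
grasp_force: 30.0
```

{"fn": "jog_arm", "kwargs": {"steps": [[66,[0,0,0],[0,0,0]],[70,[0,0,0],[0,0,0]],[84,[0,0,0],[0,0,0]],[84,[0,0,0],[0,0,0]],[84,[0,0,0],[0,0,0]]]}}

```text
t: 12.22
tcp_pos: [0.5065, 0.2224, 0.0751]
tool_rot: [0.0, 0.0, 1.0, -0.0]
ft_force: [0.0, 0.6, 0.2]
gripper_width: 0.0838
grasp_force: 0.0
```

```bash
python3 - <<'E'
from h import *
o=r.observe();print(o['tcp_pos'],o['ft_force'],o['gripper_width'])
for n in ('scene','side','wrist'):
    p=shot(n,n+'5.png');print(n);find(p,'cup_foot','cup_mid','seat')
    if n!='wrist':
        m=vision.masks_of(p,'cup')[0]['region'];ys,xs=np.where(m);u,v=int(xs.mean()),int(ys.mean())
        im=cv2.imread('pics/'+n+'5.png')[v-50:v+50,u-65:u+65];cv2.imwrite('pics/c'+n+'.png',cv2.resize(im,(780,600)) if 0 else cv2.resize(im,(390,300),interpolation=3))
a=cv2.imread('pics/cscene.png');b=cv2.imread('pics/cside.png');cv2.imwrite('pics/cc.png',np.hstack([a,b]))
E
```

```text
[0.50646583 0.22239308 0.07507058] [0.01877219 0.55864343 0.21561979] 0.08378127282766414
scene
cup_foot [0.511  0.2266 0.0426] 0.83
cup_mid [0.5148 0.2243 0.0562] 0.63
side
cup_foot [0.5102 0.2206 0.0474] 0.73
cup_foot [0.4972 0.3891 0.0097] 0.37
cup_mid [0.5044 0.2239 0.0587] 0.71
seat [0.5044 0.2254 0.0447] 0.75
wrist
cup_foot [0.5077 0.221  0.0407] 0.56
cup_mid [0.509  0.2271 0.0578] 0.92
cup_mid [0.4918 0.3925 0.0066] 0.72
```

View pics/cc.png

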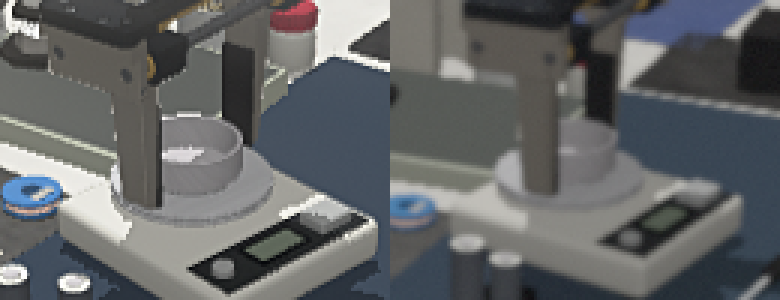

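The cup looks level and seated in the plate, and the fingers are clear. Now the tare key, with its pixel checked in the earlier close picture at about (279,121).

{"fn": "jog_arm", "kwargs": {"steps": [[84,[0,0,-20],[0,0,0]],[84,[0,0,-60],[0,0,0]],[40,[20,-5,-60],[0,0,0]],[0,[50,-12,-60],[0,0,0]],[0,[79,-20,-60],[0,0,0]],[0,[79,-20,-60],[0,0,0]],[0,[79,-20,-50],[0,0,0]],[0,[79,-20,-40],[0,0,0]],[0,[79,-20,-40],[0,0,0]]]}}

```text
t: 14.05
tcp_pos: [0.4273, 0.2023, 0.1138]
tool_rot: [-0.001, 0.001, 1.0, -0.0]
ft_force: [-0.7, -0.1, 1.0]
gripper_width: 0.0163
grasp_force: 0.0
```

```bash
python3 - <<'E'
from h import *
o={'tcp_pos':np.array([.5071,.2231,.0838]),'tool_rot':[0,0,1,0]}
p=shot('wrist');print('w4 key',wpix(p,o,(279,121),.042),'pwr',wpix(p,o,(437,152),.038))
o=r.observe();print(o['tcp_pos'],o['ft_force'],o['gripper_width']);find(p,'tare_top')
cv2.imwrite('pics/w6.png',cv2.cvtColor(p['frame'],4))
p=shot('side','d6.png');find(p,'tare_top','cup_foot')
im=np.hstack([cv2.imread('pics/w6.png'),cv2.imread('pics/d6.png')]);cv2.imwrite('pics/j6.png',cv2.resize(im,(800,300),interpolation=cv2.INTER_AREA))
E
```

```text
w4 key [0.42584642 0.20260941 0.042     ] pwr [0.44107904 0.28278837 0.038     ]
[0.42744159 0.20237632 0.11428344] [ 0.32957519 -1.16550971  0.00574292] 0.011832525796395463
tare_top [0.4243 0.2041 0.0415] 0.86
tare_top [0.4257 0.202  0.0425] 0.58
cup_foot [0.5125 0.2227 0.0484] 0.79
```

View pics/j6.png

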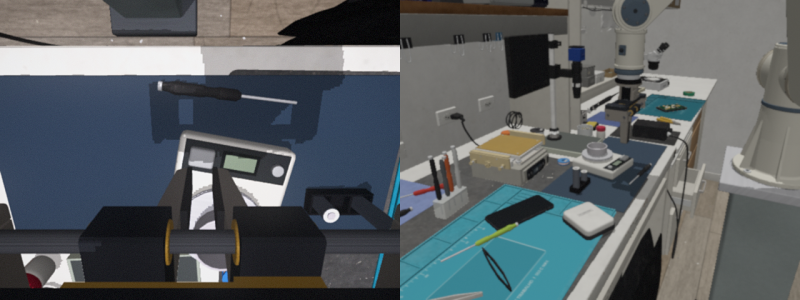

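The fingers are above the key. In the wrist view the key is just ahead of the closing fingertips.

{"fn": "jog_arm", "kwargs": {"steps": [[0,[1,0.5,15],[0,0,0]],[0,[1,0.5,30],[0,0,0]],[0,[1,0.5,40],[0,0,0]],[0,[1,0.5,43],[0,0,0]],[0,[1,0.5,44],[0,0,0]],[0,[1,0.5,44],[0,0,0]]]}}

```text
t: 15.05
tcp_pos: [0.4266, 0.2031, 0.0713]
tool_rot: [0.0, 0.0, 1.0, 0.0]
ft_force: [-0.9, 0.9, -0.6]
gripper_width: 0.0004
grasp_force: 0.0
```

{"fn": "jog_arm", "kwargs": {"steps": [[0,[0,0,0.5],[0,0,0]],[0,[0,0,1],[0,0,0]],[0,[0,0,1.5],[0,0,0]],[0,[0,0,2.0],[0,0,0]],[0,[0,0,2.5],[0,0,0]],[0,[0,0,2.5],[0,0,0]]]}}

```text
t: 15.8
tcp_pos: [0.4264, 0.203, 0.0685]
tool_rot: [-0.0, 0.0, 1.0, -0.0]
ft_force: [-0.4, -0.4, -0.8]
gripper_width: 0.0001
grasp_force: 0.0
```

{"fn": "jog_arm", "kwargs": {"steps": [[0,[0,0,0.5],[0,0,0]],[0,[0,0,0.8],[0,0,0]],[0,[0,0,0.8],[0,0,0]]]}}

```text
t: 16.18
tcp_pos: [0.4264, 0.203, 0.0677]
tool_rot: [-0.0, 0.0, 1.0, -0.0]
ft_force: [0.6, -0.1, -0.9]
gripper_width: 0.0005
grasp_force: 0.0
```

{"fn": "jog_arm", "kwargs": {"steps": [[0,[0,0,0.5],[0,0,0]],[0,[0,0,1.0],[0,0,0]],[0,[0,0,1.5],[0,0,0]],[0,[0,0,1.5],[0,0,0]]]}}

```text
t: 16.68
tcp_pos: [0.4265, 0.203, 0.0664]
tool_rot: [0.0, 0.0, 1.0, 0.0]
ft_force: [-1.2, 0.4, 3.9]
gripper_width: 0.0006
grasp_force: 1.9
```

{"fn": "jog_arm", "kwargs": {"steps": [[0,[0,0,0.5],[0,0,0]],[0,[0,0,0.5],[0,0,0]]]}}

```text
t: 16.92
tcp_pos: [0.4265, 0.203, 0.0659]
tool_rot: [0.0, 0.0, 1.0, 0.0]
ft_force: [-1.3, -0.5, 5.8]
gripper_width: 0.0005
grasp_force: 2.5
```

{"fn": "jog_arm", "kwargs": {"steps": [[0,[0,0,0.4],[0,0,0]],[0,[0,0,0.8],[0,0,0]],[0,[0,0,0.8],[0,0,0]]]}}

```text
t: 17.3
tcp_pos: [0.4265, 0.203, 0.0652]
tool_rot: [0.0, 0.0, 1.0, 0.0]
ft_force: [-2.0, -1.2, 6.9]
gripper_width: 0.0005
grasp_force: 3.4
```

{"fn": "jog_arm", "kwargs": {"steps": [[0,[0,0,0],[0,0,0]],[0,[0,0,0],[0,0,0]],[0,[0,0,0],[0,0,0]],[0,[0,0,0],[0,0,0]],[0,[0,0,0],[0,0,0]],[0,[0,0,0],[0,0,0]],[0,[0,0,0],[0,0,0]],[0,[0,0,0],[0,0,0]],[0,[0,0,0],[0,0,0]],[0,[0,0,0],[0,0,0]]]}}

```text
t: 18.55
tcp_pos: [0.4265, 0.203, 0.0652]
tool_rot: [0.0, 0.0, 1.0, 0.0]
ft_force: [-1.2, -0.3, 6.8]
gripper_width: 0.0005
grasp_force: 3.4
```

The tare was held over 1.2 s at about 7 N. I'm lifting off and going above the long cell with a 90° turn, so the fingers close along x, clear of the short cell.

{"fn": "jog_arm", "kwargs": {"steps": [[0,[0,0,-10],[0,0,0]],[0,[0,0,-60],[0,0,0]],[0,[0,0,-110],[0,0,10]],[20,[-16,45,-110],[0,0,20]],[40,[-32,95,-110],[0,0,30]],[45,[-50,145,-110],[0,0,40]],[45,[-66,190,-110],[0,0,50]],[45,[-66,190,-110],[0,0,60]],[45,[-66,190,-110],[0,0,70]],[45,[-66,190,-110],[0,0,80]]]}}

```text
t: 19.8
tcp_pos: [0.4923, 0.3929, 0.175]
tool_rot: [-0.0, 0.645, 0.764, -0.0]
ft_force: [-0.7, 0.1, -0.4]
gripper_width: 0.0448
grasp_force: 0.0
```

{"fn": "jog_arm", "kwargs": {"steps": [[45,[0,0,0],[0,0,10]],[45,[0,0,0],[0,0,10]],[45,[0,0,0],[0,0,10]]]}}

```text
t: 20.18
tcp_pos: [0.4925, 0.3929, 0.1751]
tool_rot: [0.0, 0.706, 0.708, -0.0]
ft_force: [0.1, 0.3, 0.2]
gripper_width: 0.0448
grasp_force: 0.0
```

```bash
python3 - <<'E'
from h import *
a=shot('scene');b=shot('side');o=r.observe();p=shot('wrist','w7.png')
P=[x['camera_matrix']@x['camera_from_world'][:3] for x in (a,b)]
X=cv2.triangulatePoints(P[0],P[1],np.array([[315.],[125.]]),np.array([[285.],[155.]]));print('scope tip',(X[:3]/X[3]).T)
for x in (a,b,p): find(x,'cell_mid','short_cell','cup_foot')
print(o['tcp_pos'],o['tool_rot'],o['q'])
m=vision.masks_of(p,'cell');print([ (d['p'],np.where(d['region'])[1].mean(),np.where(d['region'])[0].mean()) for d in m])
E
```

```text
scope tip [[0.62907839 0.10736442 0.18314911]]
cell_mid [0.494  0.3899 0.0419] 0.58
short_cell [0.4941 0.3442 0.0056] 0.54
short_cell [0.3994 0.5161 0.0067] 0.24
cup_foot [0.5102 0.2268 0.0409] 0.72
cell_mid [0.4921 0.3927 0.0433] 0.77
short_cell [0.4989 0.342  0.0086] 0.61
short_cell [0.5062 0.2277 0.0589] 0.46
cup_foot [0.5117 0.2217 0.0472] 0.64
cell_mid [0.4969 0.3863 0.0435] 0.57
short_cell [0.4919 0.3446 0.0057] 0.75
short_cell [0.5088 0.224  0.045 ] 0.72
cup_foot [0.5064 0.219  0.042 ] 0.57
[0.49256872 0.39289271 0.17503485] [-4.88399204e-06  7.06545930e-01  7.07667188e-01 -2.45563932e-05] [6.70917656e-01 4.25400304e-01 1.67962314e+00 4.71052512e-06
 1.03661912e+00 6.69329559e-01]
[(0.77, np.float64(325.03186274509807), np.float64(232.21813725490196)), (0.54, np.float64(341.7655013192612), np.float64(427.3189313984169))]
```

View pics/w7.png

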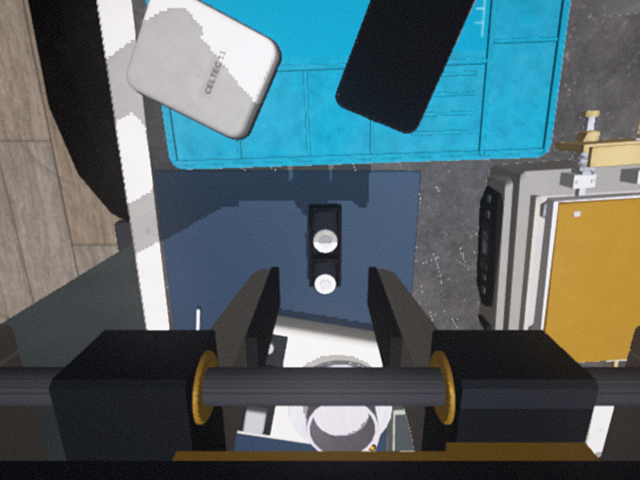

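The wrist view shows the long cell's top at (325,241) and the short cell's at (325,284). The microscope tip is clear of the planned path.

```bash
python3 - <<'E'
from h import *
o=r.observe();p=shot('wrist')
for uv in ((325,241),(325,284)):
    print([wpix(p,o,uv,z).round(4) for z in (.072,.042)])
m=vision.masks_of(p,'cell')[0]['region'];ys,xs=np.where(m);print(xs.min(),xs.max(),ys.min(),ys.max())
E
```

```text
[array([0.493 , 0.3931, 0.072 ]), array([0.4931, 0.3835, 0.042 ])]
[array([0.493 , 0.3596, 0.072 ]), array([0.4931, 0.346 , 0.042 ])]
313 336 212 251
```

{"fn": "jog_arm", "kwargs": {"steps": [[45,[0,0,50],[0,0,0]],[45,[0,0,90],[0,0,0]],[45,[0,0,110],[0,0,0]],[45,[0,0,114.5],[0,0,0]],[45,[0,0,114.5],[0,0,0]],[14,[0,0,114.5],[0,0,0]],[14,[0,0,114.5],[0,0,0]],[14,[0,0,114.5],[0,0,0]],[14,[0,0,114.5],[0,0,0]],[14,[0,0,114.5],[0,0,0]]]}}

```text
t: 22.18
tcp_pos: [0.4929, 0.3932, 0.0611]
tool_rot: [0.0, 0.707, 0.707, 0.0]
ft_force: [-0.4, -0.2, 6.0]
gripper_width: 0.018
grasp_force: 30.0
```

{"fn": "jog_arm", "kwargs": {"steps": [[14,[0,0,0],[0,0,0]],[14,[0,0,-10],[0,0,0]],[14,[0,0,-40],[0,0,0]],[14,[0,0,-90],[0,0,0]],[14,[0,0,-110],[0,0,0]],[14,[0,0,-110],[0,0,0]]]}}

```text
t: 22.92
tcp_pos: [0.4932, 0.3934, 0.1718]
tool_rot: [0.0, 0.707, 0.707, 0.001]
ft_force: [0.7, -0.1, -1.4]
gripper_width: 0.0179
grasp_force: 30.0
```

```bash
python3 - <<'E'
from h import *
o=r.observe();print(o['tcp_pos'],o['ft_force'])
for n in ('scene','side','wrist'):
    p=shot(n);print(n);find(p,'cell_mid','cell_foot','short_cell','cup_mid','cup_foot')
E
```

```text
[0.49316482 0.39339467 0.1717755 ] [ 0.68041963 -0.11004708 -1.41843793]
scene
cell_mid [0.4923 0.3921 0.1516] 0.74
cell_foot [0.4937 0.3907 0.1164] 0.78
short_cell [0.4957 0.3403 0.0042] 0.59
cup_mid [0.5075 0.2216 0.0578] 0.78
cup_mid [0.5059 0.2239 0.0512] 0.73
cup_foot [0.508  0.2251 0.0423] 0.74
side
cell_mid [4.006e-01 5.148e-01 1.000e-04] 0.63
cell_mid [0.4935 0.3914 0.1459] 0.54
cell_foot [0.4894 0.3866 0.1147] 0.58
short_cell [0.497  0.3449 0.0067] 0.72
short_cell [0.4954 0.3904 0.1489] 0.39
cup_mid [0.5054 0.2211 0.0593] 0.89
cup_foot [0.5113 0.222  0.0473] 0.64
wrist
cell_mid [0.4929 0.3866 0.1494] 0.65
cell_foot [0.4935 0.3935 0.1166] 0.62
short_cell [0.5072 0.2188 0.0424] 0.71
cup_mid [0.5056 0.2239 0.0564] 0.69
cup_foot [0.509  0.2177 0.0396] 0.74
```

The long cell is in hand. I'm carrying it over the cup.

{"fn": "jog_arm", "kwargs": {"steps": [[14,[-50,4,0],[0,0,0]],[14,[-100,8,0],[0,0,0]],[14,[-145,11,0],[0,0,0]],[14,[-171,13.4,0],[0,0,0]],[14,[-171,13.4,0],[0,0,0]],[14,[-171,13.4,30],[0,0,0]],[14,[-171,13.4,50],[0,0,0]],[14,[-171,13.4,60],[0,0,0]],[14,[-171,13.4,62],[0,0,0]],[14,[-171,13.4,62],[0,0,0]]]}}

```text
t: 25.08
tcp_pos: [0.5062, 0.2224, 0.109]
tool_rot: [0.0, 0.707, 0.707, 0.0]
ft_force: [0.5, -0.6, -0.2]
gripper_width: 0.0179
grasp_force: 30.0
```

{"fn": "jog_arm", "kwargs": {"steps": [[14,[0,0,1],[0,0,0]],[14,[0,0,2],[0,0,0]],[14,[0,0,2.5],[0,0,0]],[14,[0,0,2.5],[0,0,0]]]}}

```text
t: 25.58
tcp_pos: [0.5059, 0.2219, 0.106]
tool_rot: [0.0, 0.707, 0.707, 0.0]
ft_force: [0.1, -0.3, 0.3]
gripper_width: 0.0178
grasp_force: 30.0
```

{"fn": "jog_arm", "kwargs": {"steps": [[14,[0,0,0.5],[0,0,0]],[14,[0,0,1.0],[0,0,0]],[14,[0,0,1.0],[0,0,0]]]}}

```text
t: 25.95
tcp_pos: [0.506, 0.2219, 0.1051]
tool_rot: [0.0, 0.707, 0.707, 0.0]
ft_force: [-0.6, -0.7, 2.8]
gripper_width: 0.0176
grasp_force: 30.0
```

It is standing on the cup floor with about 3 N, so I'm letting go.

{"fn": "jog_arm", "kwargs": {"steps": [[19,[0,0,0],[0,0,0]],[24,[0,0,0],[0,0,0]],[45,[0,0,0],[0,0,0]],[50,[0,0,0],[0,0,0]],[50,[0,0,0],[0,0,0]],[50,[0,0,0],[0,0,0]],[50,[0,0,-15],[0,0,0]],[50,[0,0,-60],[0,0,0]],[50,[0,0,-100],[0,0,0]],[50,[0,0,-100],[0,0,0]]]}}

```text
t: 27.2
tcp_pos: [0.5079, 0.2228, 0.2092]
tool_rot: [0.001, 0.707, 0.707, 0.003]
ft_force: [0.4, -0.1, 0.4]
gripper_width: 0.05
grasp_force: 0.0
```

```bash
python3 - <<'E'
from h import *
print(r.observe()['ft_force'])
for n in ('scene','side'):
    p=shot(n,n+'9.png');print(n);find(p,'cell_mid','cell_foot','cup_mid','cup_foot')
a=cv2.imread('pics/scene9.png')[150:300,240:440];b=cv2.imread('pics/side9.png')[180:330,220:420]
cv2.imwrite('pics/e.png',cv2.resize(np.hstack([a,b]),None,fx=2,fy=2,interpolation=3))
E
```

```text
[ 0.38878844 -0.05910563  0.37216972]
scene
cell_mid [0.5077 0.2193 0.0829] 0.93
cell_foot [0.5053 0.2205 0.0486] 0.75
cell_foot [0.5031 0.2215 0.0542] 0.72
cup_mid [0.507  0.2235 0.0574] 0.72
cup_foot [0.5081 0.224  0.04  ] 0.7
side
cell_mid [0.5051 0.223  0.0842] 0.52
cell_mid [0.5083 0.223  0.0392] 0.3
cell_foot [0.5047 0.2183 0.0492] 0.82
cell_foot [0.5026 0.2248 0.0436] 0.6
cup_mid [0.5055 0.2285 0.0602] 0.65
cup_foot [0.508  0.2235 0.0474] 0.85
cup_foot [0.5081 0.2205 0.0393] 0.48
```

View pics/e.png

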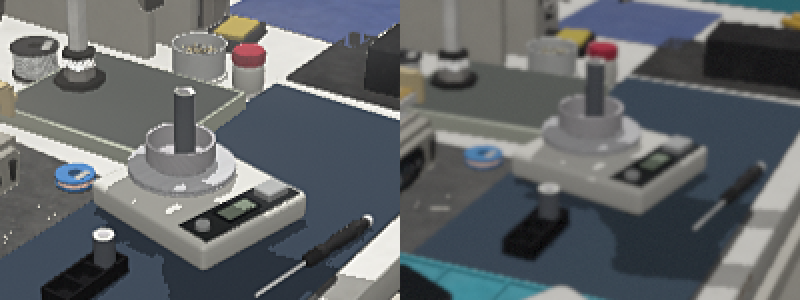

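The cell stands upright in the seated cup, the key is up and the arm is clear, so I'm handing in.

```bash
python3 -c "
from h import *
print(r.finish_job())"
```

```text
the job is handed in; nothing more can be done
None
```

The job is handed in, with no verdict returned: the cup dropped into the plate's recess, the tare key was held for over 1.2 s at about 7 N, and the final pictures show the long cell standing upright in the cup with the arm clear, about 27 s into the 72 s allowed.

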